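# Turn the pump on the repair stand and lock it with the pin

## Robot

A 6-joint arm with a two-finger parallel gripper is mounted at the origin on the work surface. World frame = base frame: x ahead of the robot, y to its left, z up, the work surface at z = 0. Lengths are in mm, angles in rad, forces in N, time in s.
With the tool pointing down it reaches from about 350 to 850 mm from the base axis. Payload 8.1 kg.
Tool frame: the origin (TCP) lies midway between the tips of the shut fingers; the grasp point (between the pads) lies ctrl.pinch_z behind it (ctrl.pinch_z is the distance from the TCP to the grasp point, in mm); z points along the fingers, y is the line along which they close (so a half turn about z gives the same grasp; the last joint's range is limited). The gripper opens to 93 mm and grips with 3 to 60 N. Pads are 15 mm wide; open, the fingers measure 128 mm over their backs; the gripper's body (75 mm by 188 mm) begins 65 mm behind the grasp point.
Start: joints at [1.158, 0.13, 1.488, -0, 1.523, -0.085], TCP at [193.155, 568.064, 218.635] pointing down, gripper open.
Joint ranges: [-2.96, 2.96], [-0.89, 2.26], [0.02, 2.5], [-1.34, 4.48], [0, 2.73], [-2.66, 2.66]. Speed limits (rad/s): [2.39, 2.39, 2.79, 3.14, 3.14, 3.14].

## Interface

Orientations are given as a unit quaternion [x, y, z, w].
In Python, from plant import sensors, grab_frame, camera_info, ctrl, nets gives the robot as it stands.
- The arm moves only by the tool play_rows, never from a script. Its argument "steps" is a list of rows, each a list of 4 numbers: the shift along the world's x, y, z normalised to -1 to 1, where 1 is 0.6 m, then the turn about the world's z normalised to -1 to 1, where 1 is pi/2 rad. A call has 1 to 10 rows; each row is the pose to reach, as a shift and turn from the pose commanded when the call began; what a row does not reach only later rows make up. A row lasts 1/8 s, in which the tool goes at most 62.5 mm and 10.7 degrees, less where a joint would pass 70% of its speed; a pose out of reach is approached as far as the arm can. A call with a number of a shift or a turn outside -1 to 1 is refused whole. A call with a gripper value outside its range is refused whole. "grip" is the opening, from 0 (shut) to 1 (fully open), set as the call begins (left out, the last holds). The fingers move at their own pace and stop on an object; "grip_force" is the grip in N (left out, the last holds). Time passes only in rows, so rows that repeat a pose let the fingers close. It gives the time, the measured TCP pose, the force, the opening and the grip force at its end, in the units of the state.
- sensors.observe(): the state, without advancing time (a new reading comes with each control period).
- grab_frame(name): name is "scene" or "top" or "wrist"; returns the picture (400x640x3 uint8, red, green, blue); there is no depth.
- camera_info(name): a dict with "vertical_fov" (degrees; the focal length in pixels is half the picture's height over the tangent of half this angle, whatever the lens; pixels are square), "cx", "cy" (the principal point, pixels), "xyz" and "orientation" of the camera in the world; the wrist camera has in their place "mount" (4x4, takes a point from camera to tool coordinates, whose origin is the TCP and whose axes are the flange's). Camera axes: x right, y up, looking along -z (the intrinsics and any distortion apply to the point x, -y, -z); pixel columns grow to the right and rows downward; lengths in mm; the calibration is good to about 2 mm. A picture is of the moment at which its call begins: read the wrist's pose just before it. camera_info takes no time and is no camera call.
- ctrl.finish_job(): hands the job in; it is judged then, once.
Trained networks look in the newest picture that a camera, given by its name, has taken for a name from the list of things; names that differ only in an ending like _2 or _b are one class to them, and where a whole thing is asked for, a point or a joint stands for the part that bears it (a point fixed in the world has none). Each returns a list of dicts, best first, with "score" (0 to 1); they miss things now and then, are a little off and sometimes report something else, mostly with a low value. They report only what shows in the picture. A call takes as long as a camera call.
- nets.spot_in(target, camera): "position" ([x, y, z] in mm, in the coordinates of the camera as it stood for that picture, good to about 4 mm: the middle of the surface that is visible of it).
- nets.regions_of(target, camera): "mask" (400x640 bool, what is visible of it).
- nets.spot_point(target, camera): "position" ([x, y, z] in mm, in the coordinates of the camera as it stood for that picture, good to about 4 mm: a listed point, or the origin of a listed thing).
The state is a dict: "clock": time; "joint_pos": joint angles; "joint_vel": joint speeds; "tau": joint torques, N m; "tool_pos": TCP position; "ee_rot": TCP orientation; "contact_force": force on the tool from outside, world axes, zero at the start; "moment": the same for the moment, N m; "width": finger opening in mm; "grip_force": force on a finger pad.
Only numpy, scipy, OpenCV 4.12 (cv2) and the standard library are available. Lean on these libraries where they do the work, as an engineer would, in place of code of your own. Each camera call takes 0.05 s, during which the arm holds its last target. There are 200 camera calls.

## Task

On the repair stand, draw the lock pin out and lay it in the parts tray without dropping it. Then turn the pump a quarter turn, so that its round bolted cover faces up and the holes line up again, take the pin from the tray and push it fully home, until its shoulder sits against the index plate. Leave the oil bottle, the spanner and the hammer where they are.

Things in the scene. Friction and masses are not known exactly. Their poses are not given: they have to be found in the camera images.
- stand: Repair stand, fixed: grey base plate 160 wide (y), 250 deep, 12 mm thick, grey upright, 150 mm round steel index plate turning before it on a level axle, pump bolted behind. Origin: on the bench, plumb under the index plate's front face. x: level, out of that face, z up. Axle 150 mm above the bench along x; base reaches x = +35 mm; the pump lies at x = -80 to -205 mm, within 70 mm of the axle.
- lock_hole (a point): Centre of the lock hole at the index plate's front face, 205 mm up, 55 mm above the axle; fixed, axes as the stand's: the pin is drawn out along +x. The hole (22 mm, through) is in the fixed upright, its faces at x = -36 and -52 mm; the index plate (x = 0 to -14 mm) has four like holes a quarter turn apart on a 55 mm radius; one must stand in line for the pin to pass.
- rotor (a joint): Angle of index plate, crank and pump, rad. 0: as pinned at the start, round cover facing the stand's -y. It grows clockwise seen from the front (the top goes to +y). At 1.571 the cover faces up and the next hole is in line. Stops at -0.3 and 2.1; friction (0.3 N m) holds it where it is left. The pin's tapered nose can pull the plate into line if it is within about 0.04 rad.
- crank (a point): Middle of the crank's black grip, a round bar 22 mm thick parallel to the stand's x, from 4 to 92 mm in front of the index plate; this point is 50 mm in front of it, 110 mm from the axle line. At rotor 0 it stands 45 degrees up on the -y side, at 1.571 45 degrees up on the +y side. It is fixed to the plate and does not spin by itself.
- cover (a point): Middle of the outer face of the pump's round bolted cover (80 mm across, aluminium), on the side of the pump; it turns with the pump, 52 mm from the axle line and 138 mm behind the index plate's front face.
- pin_grip (a point): Lock pin, loose, bare steel, 0.5 kg, home in the lock hole at the start. Point on its axis; x from tip to tee handle. Body 28 mm thick, from x = -20 mm (the shoulder) to +36 mm; tee bar 14 mm thick, 90 mm long, at +27 mm; shank 20 mm thick, 70 mm long beyond the shoulder, last 10 mm tapered. Home: this point 20 mm out from lock_hole. Laid flat it rests level on its body, axis 14 mm up.
- tray_in (a point): Parts tray, loose, shallow steel tray of 200 x 170 mm, walls 3 mm thick and 18 mm high, 0.9 kg, empty. This point is the centre of its inner floor, 3 mm above the bench; x along the long side, z up. The tee handle keeps the pin from rolling in it.
- oil: Grey oil bottle, 66 mm across, 190 mm tall, standing; origin at the centre of its underside. To be left alone.
- spanner: Steel spanner, 200 mm long, lying flat; origin under its middle. To be left alone.
- hammer: Hammer lying flat; origin under its middle. To be left alone.

How it is judged:
By the outcome, as a careful person would: the job done as asked, in the order asked, and still so for the second after the job is handed in, with the robot touching nothing.
It also fails if it takes over 72 s, if anything falls off the work surface, if the arm or the gripper's body presses on something with over 40 N, if the wrist force passes 120 N, or if a joint passes its speed limit or range.

## Working session

There is one attempt and no reset: what is moved stays moved. The work goes in short steps, Python scripts to look and compute and a tool call to move; the robot and the scene stay as the last step left them, time stands still between calls to the robot, and variables do not carry over. Pictures are saved under pics/ and viewed, at most 11 in all, crops included, and the job is handed in when it is done.

Besides the shell and the picture viewer there is one more tool, called after "Request:" as name([rows], argument=value, ...), one row to a line, values as JSON. play_rows: Moves the arm, as the interface text tells. Its arguments: {"type":"object","properties":{"steps":{"type":"array","items":{"type":"array","items":{"type":"number","minimum":-1,"maximum":1}}},"grip":{"type":"number"},"grip_force":{"type":"number"}},"required":["steps"]}

```bash
mkdir -p pics; ls; cat > h.py <<'E'
import numpy as np, cv2
from scipy.spatial.transform import Rotation as R
from plant import sensors, grab_frame, camera_info, ctrl, nets
def toworld(p,cam):
    i=camera_info(cam); 
    if cam=='wrist':
        s=sensors.observe(); q=np.array(i['mount'])@np.r_[p,1]
        return R.from_quat(s['ee_rot']).apply(q[:3])+s['tool_pos']
    o=np.array(i['orientation']); M=R.from_quat(o).as_matrix() if o.size==4 else o.reshape(3,3)
    return M@np.array(p)+i['xyz']
def save(cam,n): 
    f=grab_frame(cam); cv2.imwrite(f'pics/{n}.png',cv2.cvtColor(f,cv2.COLOR_RGB2BGR)); return f
E
python3 - <<'E'
from h import *
np.set_printoptions(precision=1,suppress=True)
print(ctrl.pinch_z, sensors.observe())
for c in ['scene','top']:
    save(c,c+'0'); print(c,camera_info(c))
    for t in ['stand','lock_hole','crank','cover','pin_grip','tray_in','oil','spanner','hammer']:
        try:
            for d in nets.spot_point(t,c)[:1]: print(t,d['score'],toworld(d['position'],c))
        except Exception as e: print(t,e)
print(camera_info('wrist'),sensors.observe()['clock'])
E
```

```text
pics
18.8 {'clock': 0.0, 'joint_pos': array([ 1.2,  0.1,  1.5, -0. ,  1.5, -0.1]), 'joint_vel': array([ 0., -0.,  0., -0.,  0., -0.]), 'tau': array([  0. , -56. , -49.2,   0.1,   0. ,  -0. ]), 'tool_pos': array([192.9, 567.5, 217.6]), 'ee_rot': array([ 0.2,  1. , -0. , -0. ]), 'contact_force': array([-0.1,  1. ,  0.4]), 'moment': array([-0., -0.,  0.]), 'grip_force': 0.0, 'width': 92.9509658292901}
scene {'vertical_fov': 44.515967687909594, 'cx': 316.514910752037, 'cy': 198.36019027372703, 'xyz': array([1305. , -580.3, 1012.3]), 'orientation': array([0.4, 0.2, 0.4, 0.8])}
stand 0.63 [466.4 146.9  -0.3]
lock_hole 0.62 [465.9 147.7 208.9]
crank 0.72 [475.1  59.1 226.1]
cover 0.9 [325.  167.2 152.5]
pin_grip 0.54 [485.  132.1 204. ]
tray_in 0.88 [ 588.3 -195.1    6.1]
oil 0.83 [574.9 376.8   2.3]
spanner 0.72 [813.9 -37.2  -3.3]
hammer 0.71 [ 369.5 -404.     0.7]
top {'vertical_fov': 56.1136141332132, 'cx': 315.853609764574, 'cy': 197.5693029667452, 'xyz': array([ 481.6,   -5.8, 1404.8]), 'orientation': array([-0. ,  0. ,  0.7, -0.7])}
stand 0.78 [472.1 143.8   1.8]
lock_hole 0.94 [473.  147.6 210.1]
crank 0.65 [474.7  50.6 230. ]
cover 0.57 [ 376.2 -405.8   -2.2]
pin_grip 0.66 [489.6 130.6 202.8]
tray_in 0.96 [ 590.4 -196.     4. ]
oil 0.67 [585.1 381.4   2.4]
spanner 0.66 [811.8 -43.4  -0.3]
hammer 0.93 [ 378.2 -405.5   -1. ]
{'vertical_fov': 67.96113421259864, 'cx': 318.6587575959468, 'cy': 200.35916425473218, 'mount': array([[   0. ,    1. ,    0.3,   72.2],
       [   1. ,    0. ,   -0. ,   -0.5],
       [  -0. ,    0.3,   -1. , -165.6],
       [   0. ,    0. ,    0. ,    1. ]])} 1.0
```

View pics/scene0.png

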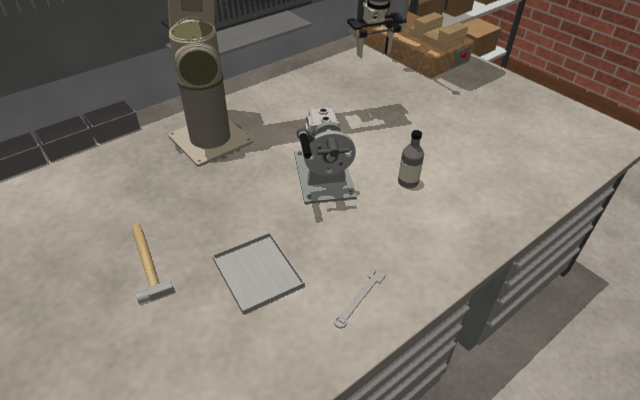

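View pics/top0.png

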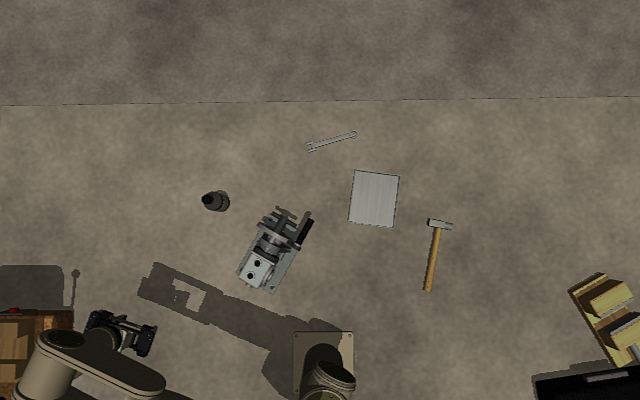

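The stand sits left of centre at scene px (325,160) / top px (270,240), facing away from the robot and slightly right. The tray (top px 373,198) is empty, and the tee bar looks horizontal. Next I'll work out the tool yaw and a hover pose for a wrist look.

```bash
python3 - <<'E'
from h import *
s=sensors.observe();M=R.from_quat(s['ee_rot']).as_matrix();print(M.round(2),s['tool_pos'],s['joint_pos'])
f=cv2.imread('pics/top0.png')[185:305,215:335]
cv2.imwrite('pics/c.png',cv2.resize(f,(600,600),interpolation=cv2.INTER_CUBIC))
E
```

```text
[[-0.95  0.32  0.  ]
 [ 0.32  0.95 -0.  ]
 [-0.    0.   -1.  ]] [193.18878399 568.05902069 218.62625902] [ 1.15756297e+00  1.30405386e-01  1.48821044e+00 -2.80861162e-05
  1.52296606e+00 -8.53996037e-02]
```

View pics/c.png

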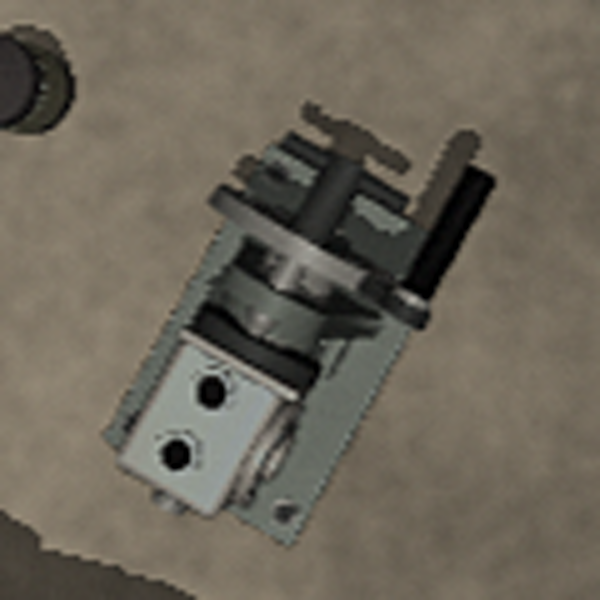

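Yaw of the stand is about -29°: the base edges run parallel at that angle, and the tee bar is perpendicular to them. I'll move to hover over the pin.

Request:
play_rows([
  [0.0, 0.0, 0.1, 0],
  [0.05, -0.05, 0.2, -0.05],
  [0.49, -0.717, 0.302, -0.117],
  [0.49, -0.717, 0.302, -0.117],
  [0.49, -0.717, 0.302, -0.117],
  [0.49, -0.717, 0.302, -0.117],
  [0.49, -0.717, 0.302, -0.117],
  [0.49, -0.717, 0.302, -0.117],
  [0.49, -0.717, 0.302, -0.117],
  [0.49, -0.717, 0.302, -0.117],
], grip=0.6)

```text
clock: 2.25
tool_pos: [488.1, 135.7, 400.4]
ee_rot: [0.253, 0.967, 0.0, 0.0]
contact_force: [0.7, 0.7, -0.2]
width: 55.8
grip_force: 0.0
```

Request:
play_rows([
  [0, 0, 0, 0],
  [0, 0, 0, 0],
  [0, 0, 0, 0],
  [0, 0, 0, 0],
])

```text
clock: 2.75
tool_pos: [486.6, 139.0, 399.9]
ee_rot: [0.252, 0.968, 0.0, 0.0]
contact_force: [-0.5, -0.1, 0.2]
width: 55.6
grip_force: 0.0
```

```bash
python3 - <<'E'
from h import *
np.set_printoptions(precision=3,suppress=True)
s=sensors.observe();print(s['clock'],s['tool_pos'],s['joint_pos'],R.from_quat(s['ee_rot']).as_matrix().round(3))
save('wrist','w1')
for t in ['lock_hole','crank','cover','pin_grip','stand']:
    for d in nets.spot_point(t,'wrist')[:1]: print(t,d['score'],toworld(d['position'],'wrist'))
E
```

```text
2.75 [486.626 138.96  399.858] [ 0.177 -0.124  1.416  0.     1.849 -0.884] [[-0.873  0.488  0.   ]
 [ 0.488  0.873  0.   ]
 [ 0.     0.    -1.   ]]
lock_hole 0.83 [470.547 141.605 205.424]
crank 0.75 [478.718  51.711 229.951]
cover 0.6 [320.711 165.625 150.509]
pin_grip 0.82 [488.766 138.306 203.004]
stand 0.65 [ 378.41  -408.272   -2.153]
```

View pics/w1.png

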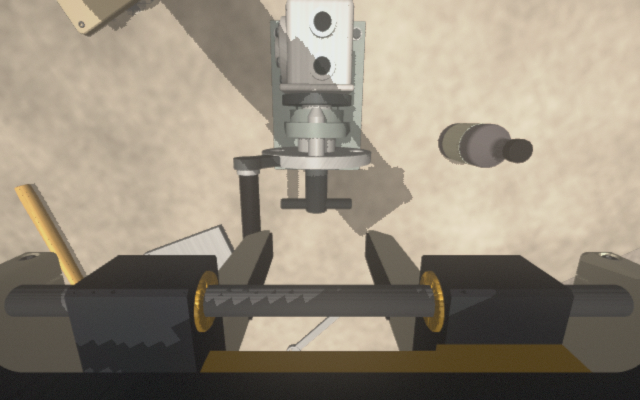

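Camera view is squared with the stand: pin axis at col ~316, tee bar at row ~204 (cols 282–351), crank bar at cols 240–260. I'll refine it by pixel rays.

```bash
python3 - <<'E'
from h import *
np.set_printoptions(precision=2,suppress=True)
g=cv2.imread('pics/w1.png',0)
print('tee col288',g[190:216,288]);print('tee col345',g[190:216,345]);print('row185',g[185,296:336]);print('row178',g[178,296:336]);print('col300',g[150:180,340]);print('row200 crank',g[215,230:270])
i=camera_info('wrist');f=200/np.tan(np.radians(i['vertical_fov']/2));m=np.array(i['mount']);s=sensors.observe();Rt=R.from_quat(s['ee_rot'])
print(i.keys())
def ray(u,v,z):
    d=np.array([(u-i['cx'])/f,-(v-i['cy'])/f,-1]);o=Rt.apply(m[:3,3])+s['tool_pos'];d=Rt.apply(m[:3,:3]@d);return o+d*(z-o[2])/d[2]
a=np.radians(-29.2);X=np.array([np.cos(a),np.sin(a),0]);Y=np.array([-np.sin(a),np.cos(a),0])
for n,u,v,z in [('tee',316.5,204,205),('teeL',281.5,204,205),('teeR',351.5,204,205),('body',316,185,205),('body174',316,174,205),('crank',252,220,228)]:
    p=ray(u,v,z);print(n,p,p@X,p@Y)
print('tcp',s['tool_pos']@X,s['tool_pos']@Y)
E
```

```text
tee col288 [131 131 132 131 130 134 146 138  99  77  76  81  82  85  84  85  83  83
 100 158 182 184 186 186 187 189]
tee col345 [127 129 128 130 131 129 129 124  94  74  76  78  80  82  84  85  81  81
  88 117 130 130 131 133 132 131]
row185 [133 133 155 189 197 199 199 199 190 121  80  76  79  80  83  83  83  83
  82  85  84  84  83  85  83  81  81  80  77  73  80 108 128 133 133 133
 131 129 127 127]
row178 [132 138 174 197 201 202 203 201 193 119  80  77  78  78  82  82  82  81
  82  84  87  86  85  82  83  82  80  80  76  76  76 105 125 131 132 131
 133 132 131 130]
col300 [ 96  96  97  98  98 100 123 178 184 186 187 187 185 184 184 186 186 187
 183 161 133 127 129 129 129 129 129 129 129 127]
row200 crank [191 192 190 190 191 189 189 188 187 186 177 116  75  67  69  68  67  69
  69  71  71  71  67  64  64  64  64  64  60  81 159 181 185 186 185 185
 185 184 183 182]
dict_keys(['vertical_fov', 'cx', 'cy', 'mount'])
tee [512.39 121.02 205.  ] 388.2400281161157 355.6173099180767
teeL [490.76  82.49 205.  ] 388.1512456603246 311.4269156819047
teeR [534.04 159.57 205.  ] 388.3288513865258 399.8280191374455
body [490.73 132.51 205.  ] 363.7209322897954 355.07958296101293
body174 [478.7 139.3 205. ] 349.90658523764876 355.1323815387097
crank [486.26  47.09 228.  ] 401.4913797914903 278.3297480423653
tcp 357.76571964164293 358.16924631905187
```

Request:
play_rows([
  [0.001, -0.007, -0.09, 0],
  [0.001, -0.007, -0.18, 0],
  [0.001, -0.007, -0.26, 0],
  [0.001, -0.007, -0.32, 0],
  [0.001, -0.007, -0.345, 0],
  [0.001, -0.007, -0.345, 0],
  [0.001, -0.007, -0.345, 0],
])

```text
clock: 3.92
tool_pos: [488.9, 133.9, 194.9]
ee_rot: [0.253, 0.967, 0.001, 0.001]
contact_force: [0.3, -0.7, -0.2]
width: 55.6
grip_force: 0.0
```

Request:
play_rows([
  [0, 0, 0, 0],
  [0, 0, 0, 0],
  [0, 0, 0, 0],
  [0, 0, 0, 0],
  [0, 0, 0, 0],
  [0, 0, 0, 0],
], grip=0.2, grip_force=35)

```text
clock: 4.68
tool_pos: [488.1, 133.8, 193.2]
ee_rot: [0.253, 0.967, 0.0, 0.0]
contact_force: [1.0, 0.9, 2.3]
width: 27.0
grip_force: 35.0
```

Gripped at 27 mm with little side force. Drawing the pin out.

Request:
play_rows([
  [0.0145, -0.0081, 0, 0],
  [0.029, -0.0162, 0, 0],
  [0.0436, -0.0244, 0, 0],
  [0.0582, -0.0325, 0, 0],
  [0.08, -0.0447, 0, 0],
  [0.1018, -0.0569, 0, 0],
  [0.1309, -0.0732, 0, 0],
  [0.16, -0.0894, 0, 0],
  [0.16, -0.0894, 0, 0],
])

```text
clock: 5.8
tool_pos: [585.0, 78.7, 192.4]
ee_rot: [0.254, 0.967, -0.0, -0.0]
contact_force: [-0.8, -0.4, -4.7]
width: 27.0
grip_force: 35.0
```

```bash
python3 - <<'E'
from h import *
np.set_printoptions(precision=2,suppress=True)
s=sensors.observe();print(s['clock'],s['tool_pos'],s['contact_force'],s['moment'],s['width'],s['joint_pos'])
save('wrist','w2')
for t in ['tray_in','pin_grip']:
  for c in ['wrist','top']:
    if c=='top': save('top','t2')
    for d in nets.spot_point(t,c)[:1]: print(t,c,d['score'],toworld(d['position'],c))
m=nets.regions_of('tray_in','top')
if m:
    u,v=np.nonzero(m[0]['mask'].astype(bool))[::-1]; print(cv2.minAreaRect(np.c_[u,v].astype(np.float32)))
E
```

```text
5.8 [584.96  78.75 192.44] [-0.83 -0.39 -4.72] [-0.06  0.02 -0.02] 27.034654005309903 [ 0.05  0.12  1.55 -0.    1.47 -1.01]
tray_in wrist 0.64 [ 589.87 -198.58    6.95]
tray_in top 0.83 [ 590.07 -193.89    3.32]
pin_grip wrist 0.76 [581.3   82.61 201.03]
pin_grip top 0.42 [587.34  77.03 203.27]
((269.87567138671875, 250.52444458007812), (34.63899230957031, 82.59803009033203), 50.57219696044922)
```

View pics/w2.png

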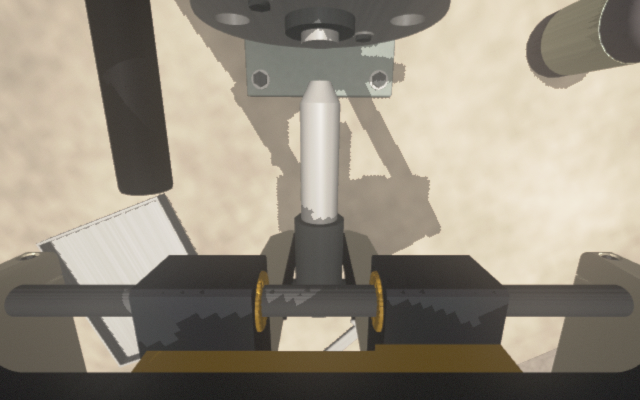

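The pin is held straight and level, with its nose at px (320,85), clear of the plate. I'll pull it a little further out, then carry it to the tray.

Request:
play_rows([
  [0.065, -0.037, 0, 0],
  [0.065, -0.12, 0, 0],
  [0.065, -0.21, -0.02, 0],
  [0.06, -0.3, -0.07, 0],
  [0.05, -0.39, -0.13, 0],
  [0.05, -0.46, -0.18, 0],
  [0.05, -0.482, -0.23, 0],
  [0.05, -0.482, -0.26, 0],
  [0.05, -0.482, -0.28, 0],
  [0.05, -0.482, -0.28, 0],
])

```text
clock: 7.45
tool_pos: [613.6, -207.8, 24.4]
ee_rot: [0.252, 0.968, 0.0, -0.001]
contact_force: [-0.7, 0.8, -4.7]
width: 27.1
grip_force: 35.0
```

```bash
python3 - <<'E'
from h import *
np.set_printoptions(precision=2,suppress=True)
save('wrist','w3')
s=sensors.observe();print(s['clock'],s['tool_pos'],s['contact_force'],s['width'],s['joint_pos'])
E
```

```text
7.5 [ 614.28 -208.17   25.41] [ 0.57 -0.16 -5.2 ] 27.079551051498274 [-0.41  0.42  1.51  0.    1.21 -1.47]
```

View pics/w3.png

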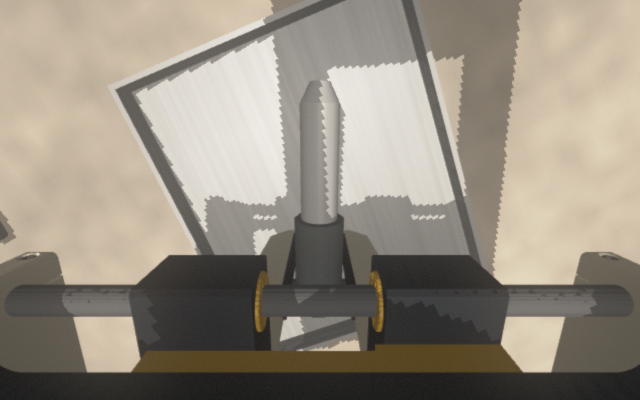

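```bash
python3 - <<'E'
from h import *
np.set_printoptions(precision=1,suppress=True)
i=camera_info('wrist');f=200/np.tan(np.radians(i['vertical_fov']/2));m=np.array(i['mount'])
M=m
for u,v,z in [(320,335,3),(320,335,20),(320,85,37),(125,90,21),(405,0,21),(478,250,21),(205,250,3)]:
    d=m[:3,:3]@np.array([(u-i['cx'])/f,-(v-i['cy'])/f,-1]);o=m[:3,3];t=((24.8-z)-o[2])/d[2];p=o+d*t
    print(u,v,z,'stand-X',-p[0],'Y',p[1])
E
```

```text
320 335 3 stand-X 82.88727581096539 Y 0.896111801489513
320 335 20 stand-X 68.83119457209229 Y 0.7736805176396467
320 85 37 stand-X -88.38340450027435 Y 0.48006860305350973
125 90 21 stand-X -87.54632551596151 Y -104.09151934173079
405 0 21 stand-X -129.9472560505621 Y 43.051287000748296
478 250 21 stand-X 5.842582730984944 Y 98.71646780118769
205 250 3 stand-X 13.964321698510176 Y -77.9674850477754
```

Clear of the walls on all sides (tee to the near wall about 23 mm). Lowering.

Request:
play_rows([
  [0, 0, -0.01, 0],
  [0, 0, -0.02, 0],
  [0, 0, -0.028, 0],
  [0, 0, -0.031, 0],
  [0, 0, -0.0325, 0],
  [0, 0, -0.0325, 0],
  [0, 0, -0.0325, 0],
])

```text
clock: 8.38
tool_pos: [613.7, -209.0, 7.5]
ee_rot: [0.253, 0.967, 0.0, -0.0]
contact_force: [-10.3, 6.2, 14.4]
width: 27.3
grip_force: 35.0
```

It's resting on the floor (contact). Releasing.

Request:
play_rows([
  [0, 0, 0.001, 0],
  [0, 0, 0.001, 0],
  [0, 0, 0.001, 0],
  [0, 0, 0.001, 0],
], grip=0.55)

```text
clock: 8.88
tool_pos: [613.7, -209.2, 5.8]
ee_rot: [0.253, 0.967, 0.0, -0.0]
contact_force: [0.6, -0.4, 0.2]
width: 51.2
grip_force: 0.0
```

Request:
play_rows([
  [0, 0, 0.05, 0],
  [0, 0, 0.13, 0],
  [0, 0, 0.23, 0],
  [0, 0, 0.33, 0],
  [0, 0, 0.4, 0],
  [0, 0, 0.4, 0],
  [0, 0, 0.4, 0],
])

```text
clock: 9.75
tool_pos: [613.5, -209.1, 245.0]
ee_rot: [0.253, 0.967, 0.0, -0.0]
contact_force: [-0.4, -0.1, 0.6]
width: 51.0
grip_force: 0.0
```

```bash
python3 - <<'E'
from h import *
np.set_printoptions(precision=2,suppress=True)
s=sensors.observe();print(s['clock'],s['tool_pos'],s['contact_force'],s['width'],s['joint_pos'])
save('wrist','w4')
for d in nets.spot_point('pin_grip','wrist')[:1]: print(d['score'],toworld(d['position'],'wrist'))
E
```

```text
9.75 [ 613.47 -209.08  244.96] [-0.42 -0.13  0.6 ] 51.00430504982214 [-0.41  0.25  1.3   0.    1.59 -1.47]
0.62 [ 610.64 -204.72   16.63]
```

View pics/w4.png

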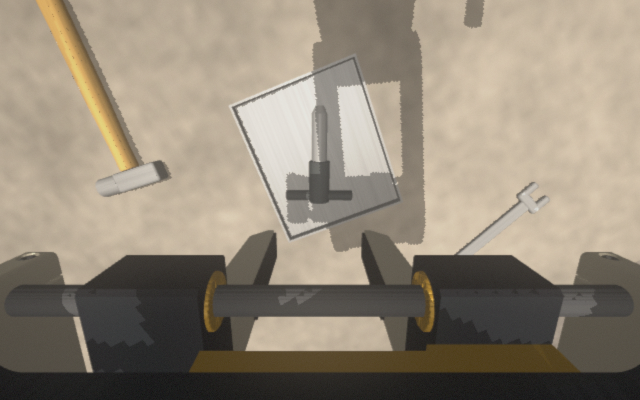

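The pin lies level in the tray, px (319,155), with the tee bar square. Now the crank.

Request:
play_rows([
  [-0.03, 0.07, 0.1, 0],
  [-0.07, 0.15, 0.142, 0],
  [-0.12, 0.24, 0.142, 0],
  [-0.17, 0.32, 0.142, 0],
  [-0.21, 0.4, 0.142, 0],
  [-0.23, 0.435, 0.142, 0],
  [-0.23, 0.435, 0.142, 0],
  [-0.23, 0.435, 0.05, 0],
  [-0.23, 0.435, -0.055, 0],
  [-0.23, 0.435, -0.055, 0],
])

```text
clock: 11.1
tool_pos: [471.2, 50.9, 205.9]
ee_rot: [0.253, 0.967, -0.002, -0.007]
contact_force: [-0.2, -0.4, 1.0]
width: 51.0
grip_force: 0.0
```

Request:
play_rows([
  [0, 0, 0, 0],
  [0, 0, 0, 0],
  [0, 0, 0, 0],
  [0, 0, 0, 0],
  [0, 0, 0, 0],
], grip=0.15, grip_force=15)

```text
clock: 11.72
tool_pos: [476.7, 50.8, 215.1]
ee_rot: [0.253, 0.967, -0.001, 0.002]
contact_force: [-2.5, -4.9, 5.9]
width: 21.0
grip_force: 15.0
```

```bash
python3 - <<'E'
from h import *
np.set_printoptions(precision=2,suppress=True)
s=sensors.observe();print(s['clock'],s['tool_pos'],s['contact_force'],s['width'],s['grip_force'],s['joint_pos'])
a=np.radians(-29.2);Y=np.array([-np.sin(a),np.cos(a)])
# arc of shifts: bar from 45deg up on -y to 45deg up on +y
for th in np.radians(np.arange(0,91,10)):
    b=np.radians(135)-th; dy=110*(np.cos(b)-np.cos(np.radians(135)));dz=110*(np.sin(b)-np.sin(np.radians(135)))
    print(np.round(np.degrees(th)),np.round(np.r_[dy*Y,dz]/600,4))
E
```

```text
11.725 [476.7   50.81 215.07] [-2.54 -4.89  5.86] 20.995936222654734 14.999218136072159 [ 0.   -0.2   1.82 -0.    1.52 -1.06]
0.0 [0. 0. 0.]
10.0 [0.01 0.02 0.02]
20.0 [0.03 0.05 0.04]
30.0 [0.04 0.07 0.05]
40.0 [0.06 0.1  0.05]
50.0 [0.07 0.13 0.05]
60.0 [0.09 0.15 0.05]
70.0 [0.1  0.18 0.04]
80.0 [0.11 0.2  0.02]
90.0 [ 0.13  0.23 -0.  ]
```

Request:
play_rows([
  [0.0119, 0.0214, 0.0205, 0],
  [0.0254, 0.0455, 0.0365, 0],
  [0.0401, 0.0717, 0.0475, 0],
  [0.0554, 0.0992, 0.053, 0],
  [0.071, 0.1271, 0.053, 0],
  [0.0864, 0.1546, 0.0475, 0],
  [0.101, 0.1808, 0.0365, 0],
  [0.1145, 0.205, 0.0205, 0],
  [0.1265, 0.2263, 0, 0],
  [0.1265, 0.2263, 0, 0],
])

```text
clock: 12.98
tool_pos: [553.1, 188.8, 212.5]
ee_rot: [0.253, 0.968, 0.001, 0.001]
contact_force: [6.5, 1.2, -2.0]
width: 21.4
grip_force: 15.0
```

Request:
play_rows([
  [0, 0, 0, 0],
  [0, 0, 0, 0],
])

```text
clock: 13.22
tool_pos: [553.0, 188.5, 213.0]
ee_rot: [0.253, 0.967, 0.001, 0.001]
contact_force: [6.9, 1.1, -2.5]
width: 21.5
grip_force: 15.0
```

```bash
python3 - <<'E'
from h import *
np.set_printoptions(precision=2,suppress=True)
for k in range(2):
    s=sensors.observe();print(s['clock'],s['tool_pos'],s['contact_force'],s['width'],s['grip_force'])
    c=['wrist','scene'][k]; f=save(c,'r'+c)
s0=cv2.imread('pics/rscene.png')[90:220,270:450]; w=cv2.imread('pics/rwrist.png')
o=np.vstack([cv2.resize(s0,(554,400),interpolation=cv2.INTER_CUBIC)]);cv2.imwrite('pics/rc.png',o)
E
```

```text
13.225 [552.95 188.48 212.96] [ 6.9   1.14 -2.48] 21.461410902647803 15.011836588382721
13.275 [552.93 188.46 212.96] [ 7.42  0.57 -3.05] 21.636745131108324 15.011774450540543
```

View pics/rc.png

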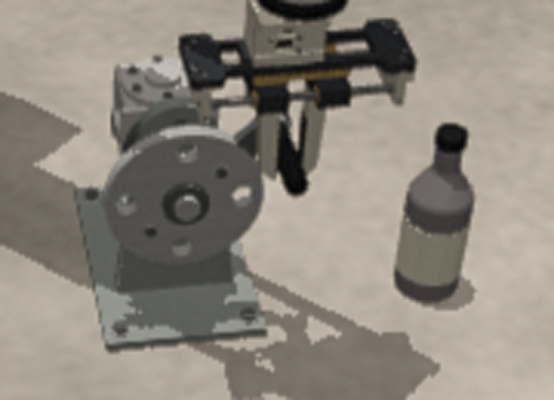

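The plate is turned about a quarter; the crank now sits at upper right (crop px 290,185) and the pump block has turned. I'll release, rise to the earlier hover and measure the crank angle there.

Request:
play_rows([
  [0, 0, 0, 0],
  [0, 0, 0, 0],
  [0, 0, 0, 0],
], grip=0.5)

```text
clock: 13.7
tool_pos: [551.5, 187.7, 212.8]
ee_rot: [0.253, 0.967, -0.0, -0.0]
contact_force: [0.5, -0.3, -0.1]
width: 44.7
grip_force: 0.0
```

Request:
play_rows([
  [0, 0, 0.1, 0],
  [0, 0, 0.2, 0],
  [-0.05, -0.04, 0.3, 0],
  [-0.108, -0.083, 0.313, 0],
  [-0.108, -0.083, 0.313, 0],
  [-0.108, -0.083, 0.313, 0],
  [-0.108, -0.083, 0.313, 0],
])

```text
clock: 14.58
tool_pos: [487.0, 138.2, 399.2]
ee_rot: [0.253, 0.968, -0.0, -0.001]
contact_force: [0.3, -0.1, -0.2]
width: 46.6
grip_force: 0.0
```

```bash
python3 - <<'E'
from h import *
np.set_printoptions(precision=2,suppress=True)
s=sensors.observe();print(s['clock'],s['tool_pos'],s['width']);save('wrist','w5')
for t in ['crank','cover','lock_hole']:
    for d in nets.spot_point(t,'wrist')[:1]: print(t,d['score'],toworld(d['position'],'wrist'))
g=cv2.imread('pics/w5.png',0)
for r in (190,205,220): print(r,g[r,360:410])
i=camera_info('wrist');f=200/np.tan(np.radians(i['vertical_fov']/2));m=np.array(i['mount']);
def ray(u,v,z):
    d=m[:3,:3]@np.array([(u-i['cx'])/f,-(v-i['cy'])/f,-1]);o=m[:3,3];p=o+d*((400-z)-o[2])/d[2];return -p[0],p[1]
print('old',ray(316,185,205),ray(250,215,228))
for u in (360,380,400): print(u,ray(u,220,228),ray(u,190,228))
E
```

```text
14.575 [486.99 138.17 399.23] 46.57830767561093
crank 0.65 [554.16 186.52 227.27]
cover 0.95 [347.43 209.36 202.02]
lock_hole 0.92 [472.54 146.19 203.59]
190 [132 133 131 132 130 132 132 132 133 133 136 135 135 134 113  76  62  61
  63  61  62  62  63  63  63  63  63  63  63  61  62  62  63  76 124 135
 136 137 136 137 135 136 138 139 138 139 138 140 148 191]
205 [131 131 130 131 131 132 133 133 133 131 131 133 131 111  78  62  61  58
  62  63  62  60  62  63  63  62  60  62  64  63  65  62  79 122 133 134
 134 135 134 137 139 153 161 197 204 203 200 202 202 201]
220 [137 135 135 135 136 134 135 135 133 133 132 134 129  83  61  59  61  63
  61  63  63  64  62  62  62  62  62  61  62  64  63  98 180 197 199 200
 202 202 204 204 202 201 198 199 197 196 195 194 196 199]
old (np.float64(5.99095534240044), np.float64(-3.0857375475561155)) (np.float64(37.594394149299234), np.float64(-81.83228597451723))
360 (np.float64(43.97717633976595), np.float64(49.817584698413405)) (np.float64(6.999936012204685), np.float64(48.467832623076156))
380 (np.float64(43.992101782196315), np.float64(73.84383184768862)) (np.float64(7.009718193108867), np.float64(71.84084606321768))
400 (np.float64(44.00703115653752), np.float64(97.87640839473534)) (np.float64(7.019502880945126), np.float64(95.21984943112828))
```

View pics/w5.png

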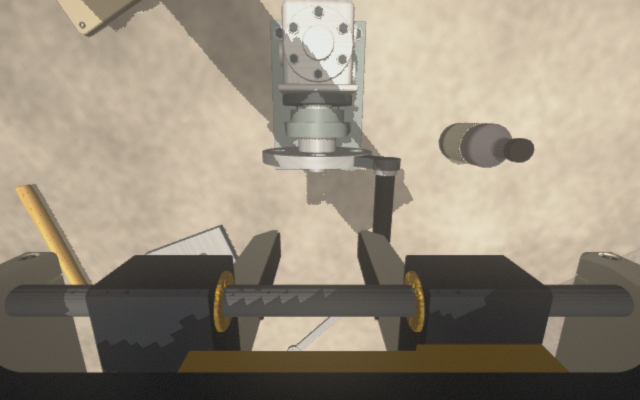

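The cover with its six bolts faces up at px (318,42). The crank sits symmetric to its start position within ~0.01 rad. Now I'll fetch the pin.

Request:
play_rows([
  [0.03, -0.08, 0, 0],
  [0.06, -0.17, -0.05, 0],
  [0.1, -0.26, -0.1, 0],
  [0.13, -0.35, -0.15, 0],
  [0.16, -0.44, -0.2, 0],
  [0.2, -0.53, -0.27, 0],
  [0.2115, -0.5783, -0.35, 0],
  [0.2115, -0.5783, -0.44, 0],
  [0.2115, -0.5783, -0.53, 0],
  [0.2115, -0.5783, -0.58, 0],
])

```text
clock: 16.02
tool_pos: [611.2, -208.2, 47.5]
ee_rot: [0.253, 0.967, 0.001, -0.003]
contact_force: [0.3, 0.1, 0.6]
width: 46.6
grip_force: 0.0
```

Request:
play_rows([
  [0, 0, -0.03, 0],
  [0, 0, -0.06, 0],
  [0, 0, -0.074, 0],
  [0, 0, -0.0775, 0],
  [0, 0, -0.0775, 0],
  [0, 0, -0.0775, 0],
])

```text
clock: 16.77
tool_pos: [614.5, -209.5, 7.3]
ee_rot: [0.253, 0.967, -0.0, 0.001]
contact_force: [-0.2, 0.7, -0.4]
width: 46.5
grip_force: 0.0
```

Request:
play_rows([
  [0, 0, 0, 0],
  [0, 0, 0, 0],
  [0, 0, 0, 0],
  [0, 0, 0, 0],
  [0, 0, 0, 0],
], grip=0.2, grip_force=35)

```text
clock: 17.4
tool_pos: [613.9, -209.2, 6.4]
ee_rot: [0.253, 0.967, 0.0, 0.0]
contact_force: [-1.5, 0.2, 2.4]
width: 27.4
grip_force: 35.0
```

Request:
play_rows([
  [0, 0, 0.05, 0],
  [0, 0, 0.13, 0],
  [0.015, 0.05, 0.22, 0],
  [0.015, 0.13, 0.3, 0],
  [0.015, 0.22, 0.3133, 0],
  [0.015, 0.31, 0.3133, 0],
  [0.015, 0.39, 0.3133, 0],
  [0.015, 0.445, 0.3133, 0],
  [-0.05, 0.482, 0.3133, 0],
  [-0.05, 0.482, 0.3133, 0],
])

```text
clock: 18.65
tool_pos: [580.3, 81.9, 191.6]
ee_rot: [0.252, 0.968, -0.001, -0.003]
contact_force: [0.1, -0.6, -5.7]
width: 27.2
grip_force: 35.0
```

Request:
play_rows([
  [0, 0, 0, 0],
  [0, 0, 0, 0],
])

```text
clock: 18.9
tool_pos: [584.3, 79.3, 194.2]
ee_rot: [0.253, 0.967, -0.0, 0.0]
contact_force: [-0.5, -0.1, -4.6]
width: 27.3
grip_force: 35.0
```

```bash
python3 - <<'E'
from h import *
np.set_printoptions(precision=2,suppress=True)
s=sensors.observe();print(s['clock'],s['tool_pos'],s['contact_force'],s['moment'],s['width'])
save('wrist','w6')
for n in ('w2','w6'):
    g=cv2.imread(f'pics/{n}.png',0)
    for r in (110,150,190): 
        x=np.abs(np.diff(g[r,285:360].astype(int)));print(n,r,g[r,290:312],g[r,326:348])
    print(g[70:95,318])
E
```

```text
18.9 [584.33  79.32 194.21] [-0.52 -0.06 -4.59] [-0.08 -0.03  0.02] 27.331159429047176
w2 110 [146 146 145 144 145 143 144 144 144 141 141 153 166 174 182 190 193 200
 203 207 208 212] [211 205 201 199 195 191 190 186 179 167 159 149 139 128 167 205 212 212
 213 214 214 214]
w2 150 [151 192 209 211 211 210 208 209 210 206 169 154 162 173 182 190 195 200
 205 208 209 212] [209 204 200 197 195 193 188 180 170 161 152 139 126 140 147 144 146 146
 146 145 144 144]
w2 190 [146 145 147 149 149 149 149 150 150 147 139 142 157 168 178 186 192 197
 203 205 211 212] [204 201 198 195 194 188 179 172 162 151 138 121 135 141 141 142 142 143
 141 144 142 143]
[125 126 125 123 124 123 124 125 126 132 161 201 206 207 206 207 206 207
 208 208 210 208 208 208 208]
w6 110 [144 145 145 145 146 144 144 143 142 132 139 152 166 175 183 190 197 200
 206 207 210 213] [208 205 200 196 195 193 189 183 173 165 155 143 133 154 200 211 211 212
 214 213 213 213]
w6 150 [153 194 210 214 212 210 209 209 210 207 170 157 166 175 184 191 197 203
 207 209 210 213] [207 204 202 197 197 193 186 178 168 158 147 134 127 142 145 145 146 147
 146 146 145 144]
w6 190 [148 145 148 149 149 150 150 150 151 151 143 147 159 172 180 188 193 199
 206 208 210 213] [204 202 197 196 194 188 179 171 158 147 135 124 137 141 143 144 144 144
 144 143 144 142]
[126 126 126 124 124 125 125 128 142 184 203 206 204 205 207 207 207 207
 207 206 204 205 206 206 206]
```

View pics/w6.png

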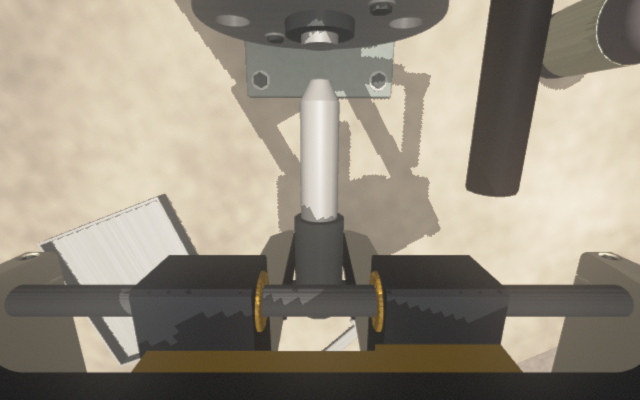

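The pin sits as it did when drawn (nose px 320,80, axis col ~320). Starting the insertion.

Request:
play_rows([
  [-0.0291, 0.0163, 0, 0],
  [-0.048, 0.0268, 0, 0],
  [-0.0582, 0.0325, 0, 0],
  [-0.0655, 0.0366, 0, 0],
  [-0.0727, 0.0406, 0, 0],
  [-0.08, 0.0447, 0, 0],
  [-0.08, 0.0447, 0, 0],
])

```text
clock: 19.82
tool_pos: [535.5, 107.1, 194.3]
ee_rot: [0.253, 0.967, 0.0, -0.0]
contact_force: [-0.7, 1.5, -4.6]
width: 27.0
grip_force: 35.0
```

Request:
play_rows([
  [-0.0145, 0.0081, 0, 0],
  [-0.0218, 0.0122, 0, 0],
  [-0.0291, 0.0163, 0, 0],
  [-0.0364, 0.0203, 0, 0],
  [-0.0436, 0.0244, 0, 0],
  [-0.0509, 0.0285, 0, 0],
  [-0.0582, 0.0325, 0, 0],
  [-0.0582, 0.0325, 0, 0],
])

```text
clock: 20.82
tool_pos: [500.4, 126.9, 194.3]
ee_rot: [0.253, 0.968, 0.0, -0.0]
contact_force: [1.4, 3.3, -3.5]
width: 27.2
grip_force: 35.0
```

Request:
play_rows([
  [-0.0073, 0.0041, 0, 0],
  [-0.0131, 0.0073, 0, 0],
  [-0.0175, 0.0098, 0, 0],
  [-0.0204, 0.0114, 0, 0],
  [-0.0218, 0.0122, 0, 0],
  [-0.0233, 0.013, 0, 0],
  [-0.0233, 0.013, 0, 0],
])

```text
clock: 21.7
tool_pos: [487.9, 134.0, 194.5]
ee_rot: [0.253, 0.967, 0.0, 0.001]
contact_force: [7.7, 1.2, -6.4]
width: 27.2
grip_force: 35.0
```

Request:
play_rows([
  [-0.0015, 0.0008, 0, 0],
  [-0.0029, 0.0016, 0, 0],
  [-0.0029, 0.0016, 0, 0],
])

```text
clock: 22.08
tool_pos: [487.8, 134.1, 194.7]
ee_rot: [0.253, 0.967, 0.0, 0.003]
contact_force: [16.8, -2.4, -9.6]
width: 27.3
grip_force: 35.0
```

The force rose to 16 N with no motion, so the shoulder is seated. Release and rise.

Request:
play_rows([
  [0, 0, 0, 0],
  [0, 0, 0, 0],
  [0, 0, 0, 0],
  [0, 0, 0, 0],
], grip=0.55)

```text
clock: 22.58
tool_pos: [485.0, 135.1, 194.3]
ee_rot: [0.253, 0.967, -0.0, -0.0]
contact_force: [0.3, -0.7, -0.5]
width: 50.7
grip_force: 0.0
```

Request:
play_rows([
  [0.002, -0.001, 0.05, 0],
  [0.002, -0.001, 0.13, 0],
  [0.002, -0.001, 0.23, 0],
  [0.002, -0.001, 0.33, 0],
  [0.002, 0.006, 0.343, 0],
  [0.002, 0.006, 0.343, 0],
  [0.002, 0.006, 0.343, 0],
  [0.002, 0.006, 0.343, 0],
])

```text
clock: 23.58
tool_pos: [485.8, 138.5, 398.0]
ee_rot: [0.253, 0.967, -0.001, -0.001]
contact_force: [0.7, -0.4, 0.1]
width: 51.5
grip_force: 0.0
```

```bash
python3 - <<'E'
from h import *
np.set_printoptions(precision=2,suppress=True)
s=sensors.observe();print(s['clock'],s['tool_pos'],s['width']);save('wrist','w7')
for n in ('w1','w7'):
    g=cv2.imread(f'pics/{n}.png',0);print(n,g[192:214,288],g[192:214,345],g[160:175,335],g[185,300:332])
a,b=[cv2.resize(cv2.imread(f'pics/{n}.png')[130:230,230:420],(760,400)[::1],interpolation=cv2.INTER_CUBIC)[:,:] for n in('w1','w7')]
cv2.imwrite('pics/cmp.png',cv2.resize(np.vstack([a,b]),(570,600)))
E
```

```text
23.575 [485.77 138.54 398.03] 51.470134698555405
w1 [132 131 130 134 146 138  99  77  76  81  82  85  84  85  83  83 100 158
 182 184 186 186] [128 130 131 129 129 124  94  74  76  78  80  82  84  85  81  81  88 117
 130 130 131 133] [192 193 192 191 188 190 191 193 181 128 127 129 129 128 130] [197 199 199 199 190 121  80  76  79  80  83  83  83  83  82  85  84  84
  83  85  83  81  81  80  77  73  80 108 128 133 133 133]
w7 [196 197 195 195 195 195 195 186 147  90  83  84  87  87  87  85  86  85
  94 134 180 184] [130 130 131 130 129 123  85  76  76  80  79  83  84  82  83  82  93 128
 132 131 131 133] [188 189 192 192 191 194 191 190 191 183 138 130 129 128 130] [200 200 200 201 201 199 182 114  81  78  80  84  83  87  85  85  87  85
  85  87  86  85  82  80  80  81  78  75  79 108 129 135]
```

View pics/cmp.png

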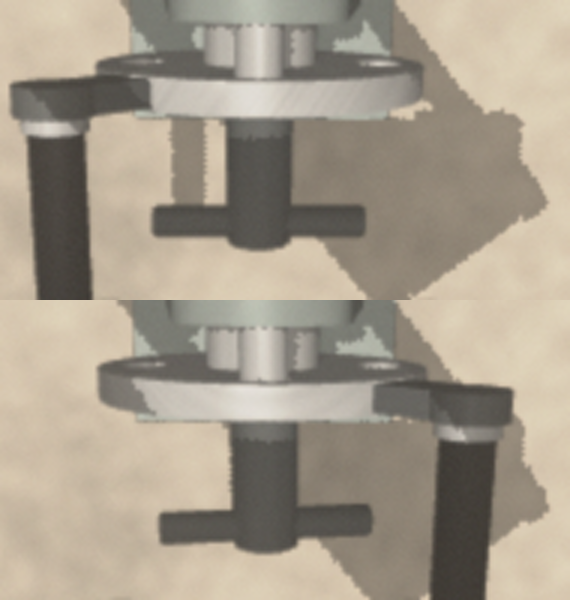

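The lower half matches the start view: the gap from tee to plate is unchanged (within 0.3 px, about 0.4 mm), so the shoulder is seated. The crank is on the other side, and the tee has only rolled a few degrees about its own axis. Handing in.

```bash
python3 -c "
from plant import ctrl; print(ctrl.finish_job())"
```

```text
the job is handed in; nothing more can be done
None
```

The job is handed in at about 24 s of the 72 s allowed: pin laid in the tray, pump turned a quarter turn with its cover facing up, and pin pushed back in until its shoulder met the index plate; the arm went nowhere near the oil bottle, spanner or hammer.

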